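# Close the knob mould and draw its board out to the carry line

### The job

Close the small plaster mould: set the loose upper half fully home on the two brass pegs of the lower half, blue stripes at the same end. Then take the mould board by the dark wooden cleat at its tail and draw it out along the runners, mould end first, until the red line across the board is level with the open end of the runners. More than half of the load then hangs out and would tip, so finish while still holding the cleat, the board flat on its runners, ready for a colleague to take the other end; do not shift the other things on the bench.

Things in the scene. Friction and masses are not known exactly. Their poses are not given: they have to be found in the camera images.
- stand: Green angle-iron runner stand bolted to the bench, 280 mm long (its y), 120 mm wide (its x), its origin under its centre on the bench top. Two parallel runners 112 mm apart (inside) carry the board 60 mm above the bench; their upright flanges rise to 82 mm on both sides. Both ends are open. Its +y axis is the way out, its z is up.
- stand_edge (a point): Middle between the outward (+y) ends of the runners, 140 mm from the stand's origin, 75 mm above the bench (level with the top of the board); same axes as the stand.
- carry_line (a point): Middle of the red line, 4 mm wide, across the top of the board, 180 mm from the board's outward end (at the board's middle). Axes of the board.
- cleat (a point): Centre of the dark wooden cleat fixed on top of the board across its tail: 90 mm long (board x), 22 mm thick (board y), 30 mm high, its foot 75 mm and its top 105 mm above the bench. It lies 162 mm behind the red line.
- closed_centre (a point): Where the upper half's centre lies when the mould is closed; fixed to the board (its axes), 110 mm outward of the red line, 123 mm above the bench. 18 mm lower is the joint face of the lower half (plaster, 56 x 110 x 30 mm, blue stripe at its +y end) with two brass pegs 9 mm high, tapered at the top: 14 mm thick at +40 mm, 10 mm at -40 mm along y. 8 mm wood strips edge its foot.
- mould_top_centre (a point): Centre of the loose upper half: plaster block 56 mm wide (x), 110 long (y), 36 high, about 0.24 kg, joint face down, 18 mm pour hole in its top. Two peg holes 16 mm deep in its underside, 3 mm wider than the pegs: the large at +40 mm, the small at -40 mm along y. A blue stripe marks its +y end (end face and top). It closes only with its +y along the board's +y.
- cup_test_b: Small terracotta cup, 62 mm across, 53 mm high; origin under its centre. Leave alone.
- wedge_1: Small hardwood wedge, 32 x 85 x 26 mm; origin under its centre. Leave alone.
- rib_red: Flat red rubber rib (kidney scraper), 44 x 110 x 9 mm; origin under its centre. Leave alone.
- spray_bottle: Spray bottle with a red head, 188 mm high; origin under its centre. Leave alone.
- sprig_mould: Small plaster block with a flower on top, 40 x 50 x 26 mm; origin under its centre. Leave alone.
- mould_board: Loose plywood board on the runners, 360 mm long (its y, +y = mould end, outward), 104 wide, 15 thick, 4 mm of play to the flange each side; origin under its middle. The lower mould half is fixed on it. About 0.6 kg, 0.8 kg with the mould closed; drawn to the line, its balance point is some 50 mm past the runners' end.

How it is judged:
On the way, in this order (a step that is already met when the one before it is completed fails the run):
1. the mould is closed while the board is still in: upper half home on the pegs, red line not yet within 30 mm of the runners' end (horizontal distance between mould_top_centre and closed_centre below 0.004 m and z of mould_top_centre in the frame of closed_centre between -0.004 and 0.0025 m and contact force between the fingers and mould_top below 0.1 N and y of carry_line in the frame of stand_edge below -0.03 m), for 0.2 s.
2. the red line reaches the runners' end with the board held (y of carry_line in the frame of stand_edge above -0.006 m and contact force between the fingers and mould_board above 1 N), for 0.1 s.
At the end, for the whole second after the job is handed in: Gripper still holds the cleat (over 1 N, within 65 mm of its centre); red line within 6 mm of the runners' end; board flat on the runners (4 mm, 0.04 rad); upper mould half home on the pegs (4 mm sideways, 2.5 mm in height, 0.08 rad), untouched (all of step 2 and y of carry_line in the frame of stand_edge below 0.006 m and z of carry_line in the frame of stand_edge between -0.004 and 0.004 m and x of carry_line in the frame of stand_edge between -0.008 and 0.008 m and angle between carry_line's own z axis and vertical below 0.04 rad and contact force between mould_board and stand above 1 N and distance between the grasp point and cleat below 0.065 m and contact force between the arm and mould_top below 0.1 N and horizontal distance between mould_top_centre and closed_centre below 0.004 m and z of mould_top_centre in the frame of closed_centre between -0.004 and 0.0025 m and angle between the y axis of mould_top_centre and the y axis of closed_centre, either way round below 0.08 rad); the arm keeps its last pose, push and grip.
It fails at once if the board tips (tilt over 0.1 rad) (angle between carry_line's own z axis and vertical above 0.1 rad).
It fails at once if another thing on the bench is shifted by more than 25 mm (distance of any of cup_test_b, wedge_1, rib_red, spray_bottle, sprig_mould from where it was at the start of the episode above 0.025 m).
It also fails if it takes over 48 s, if anything falls off the work surface, if the arm or the gripper's body presses on something with over 40 N, if the wrist force passes 120 N, or if a joint passes its speed limit or range.

### The arm

A 7-joint arm with a two-finger parallel gripper is mounted at the origin on a cart in front of the work surface, level with it; the furniture and walls round the work are solid. World frame = base frame: x ahead of the robot, y to its left, z up, the work surface at z = 0. Lengths are in m, angles in rad, forces in N, time in s.
With the tool pointing down it reaches from about 0.4 to 0.75 m from the base axis. Payload 19.5 kg.
Tool frame: the origin (TCP) lies midway between the tips of the shut fingers; the grasp point (between the pads) lies grip_point_offset behind it (grip_point_offset is the distance from the TCP to the grasp point, in m); z points along the fingers, y is the line along which they close (so a half turn about z gives the same grasp; the last joint's range is limited). The gripper opens to 85 mm and grips with 20 to 120 N. Pads are 22 mm wide; open, the fingers measure 114 mm over their backs; the gripper's body (76 mm by 85 mm) begins 54 mm behind the grasp point. The pads swing forward as they close: fully open they stand 13 mm farther back than shut.
Start: joints at [1.223, 0.707, -0.028, 1.485, 0.022, 0.951, -0.075], TCP at [0.173, -0.548, 0.231] pointing down, gripper open.
Joint ranges: [-2.71, 2.71], [-0.32, 2.16], [-1.57, 1.52], [0, 2.45], [-1.46, 4.6], [0, 2.02], [-2.83, 2.83]. Speed limits (rad/s): [1.89, 1.89, 2.57, 2.57, 3.01, 3.01, 3.01].

### API

Orientations are given as a unit quaternion [w, x, y, z].
In Python, from bench import * gives the robot as it stands.
- The arm moves only by the tool play_rows, never from a script. Its argument "plan" is a list of rows, each a list of 6 numbers: the shift along the tool's x, y, z in mm, then the turn, a rotation vector about the tool's x, y, z in rad. In form: [[dx, dy, dz, rx, ry, rz], ...]. A call has 1 to 20 rows; each row is the pose to reach, as a shift and turn from the pose commanded when the call began, along the tool's axes at that moment; what a row does not reach only later rows make up. A row lasts 1/10 s, in which the tool goes at most 50 mm and 8.59 degrees, less where a joint would pass 70% of its speed; a pose out of reach is approached as far as the arm can. A call with a gripper value outside its range is refused whole. "jaw" is the closure, from -1 (fully open) to 1 (shut), so that 0 is half open, set as the call begins (left out, the last holds). The fingers move at their own pace and stop on an object; "force" is the grip in N (left out, the last holds). Time passes only in rows, so rows that repeat a pose let the fingers close. It gives the time, the measured TCP pose, the force, the opening and the grip force at its end, in the units of the state.
- get_state(): the state, without advancing time (a new reading comes with each control period).
- snapshot(name): name is "scene" or "top"; returns the picture (384x512x3 uint8, red, green, blue); there is no depth.
- calibration(name): a dict with "K" (3x3 intrinsics, pixels), "k1" (the pictures are not rectified: a ray, as slopes to the right and down, at radius r is drawn at 1 + k1 r^2 times it, then the intrinsics apply), "eye" and "orientation" of the camera in the world. Camera axes: x right, y down, z forward; pixel columns grow to the right and rows downward; lengths in m; the calibration is good to about 2 mm. A picture is of the moment at which its call begins. calibration takes no time and is no camera call.
- close_job(): hands the job in; it is judged then, once.
Trained networks look in the newest picture that a camera, given by its name, has taken for a name from the list of things; names that differ only in an ending like _2 or _b are one class to them, and where a whole thing is asked for, a point or a joint stands for the part that bears it (a point fixed in the world has none). Each returns a list of dicts, best first, with "p" (0 to 1); they miss things now and then, are a little off and sometimes report something else, mostly with a low value. They report only what shows in the picture. A call takes as long as a camera call.
- find_in(target, camera): "xyz" ([x, y, z] in m, in world coordinates, good to about 4 mm: the middle of the surface that is visible of it).
- regions_of(target, camera): "pixels" (384x512 bool, what is visible of it).
The state is a dict: "clock": time; "joints": joint angles; "dq": joint speeds; "joint_efforts": joint torques, N m; "tcp_pos": TCP position; "eef_rot": TCP orientation; "contact_force": force on the tool from outside, world axes, zero at the start; "torque": the same for the moment, N m; "width": finger opening in m; "gripper_force": force on a finger pad.
Only numpy, scipy, OpenCV 4.12 (cv2) and the standard library are available. Lean on these libraries where they do the work, as an engineer would, in place of code of your own. Each camera call takes 0.05 s, during which the arm holds its last target. There are 200 camera calls.

## Working session

There is one attempt and no reset: what is moved stays moved. The work goes in short steps, Python scripts to look and compute and a tool call to move; the robot and the scene stay as the last step left them, time stands still between calls to the robot, and variables do not carry over. Pictures are saved under pics/ and viewed, at most 10 in all, crops included, and the job is handed in when it is done.

Besides the shell and the picture viewer there is one more tool, called after "Emit:" as a command line: name --pt "numbers of a row" for each row, then --argument value for the rest. play_rows: Moves the arm, as the interface text tells. Its arguments: {"type":"object","properties":{"plan":{"type":"array","items":{"type":"array","items":{"type":"number"}}},"jaw":{"type":"number"},"force":{"type":"number"}},"required":["plan"]}

```bash
mkdir -p pics; python3 - <<'E'
from bench import *
import cv2,numpy as np
print(get_state())
for n in ("scene","top"):
    im=snapshot(n); cv2.imwrite(f"pics/{n}0.png",im[:,:,::-1]); np.save(f"pics/{n}0.npy",im)
    c=calibration(n); print(n,c)
    for t in ("mould_top_centre","closed_centre","cleat","carry_line","stand","mould_board","cup_test_b","wedge_1","rib_red","spray_bottle","sprig_mould"):
        print(t,[(np.round(d["xyz"],3).tolist(),round(d["p"],2)) for d in find_in(t,n)[:2]])
E
```

```text
{'clock': 0.0, 'joints': array([ 1.22326524,  0.70709397, -0.02764188,  1.48499802,  0.02199861,
        0.95088429, -0.07551496]), 'dq': array([-0.00137062,  0.00018697,  0.00041038,  0.00015889,  0.00066025,
       -0.00026577,  0.0011041 ]), 'joint_efforts': array([ 4.81109455e-04, -8.83209443e+01,  1.23484958e+00, -2.36166251e+01,
        1.68855133e-02,  6.62123290e-03,  2.62077378e-05]), 'tcp_pos': array([ 0.1730572 , -0.54806661,  0.23083265]), 'eef_rot': array([-5.33078780e-04,  9.88330791e-01,  1.52321880e-01, -9.07856089e-05]), 'contact_force': array([0.70733347, 0.66926452, 0.7731583 ]), 'torque': array([ 0.00347122, -0.0135738 , -0.0530983 ]), 'gripper_force': 0.0, 'width': 0.08504404273369447}
scene {'K': array([[417.54797093,   0.        , 257.35446825],
       [  0.        , 417.54797093, 188.65794462],
       [  0.        ,   0.        ,   1.        ]]), 'k1': -0.08551816081348108, 'eye': array([-0.08507725,  0.81380674,  0.51371618]), 'orientation': array([ 0.23036279, -0.37010733,  0.75322491, -0.49255028])}
mould_top_centre [([0.638, 0.094, 0.029], 0.56)]
closed_ce
[... 598 characters left out ...]
     [  0.        , 380.43310044, 196.65023807],
       [  0.        ,   0.        ,   1.        ]]), 'k1': -0.12073846870808039, 'eye': array([0.53181027, 0.20248571, 1.12715893]), 'orientation': array([-0.03214331,  0.70869685, -0.70413513,  0.03015451])}
mould_top_centre [([0.658, 0.078, 0.037], 0.74)]
closed_centre [([0.463, 0.188, 0.078], 0.63)]
cleat [([0.462, 0.193, 0.077], 0.69)]
carry_line [([0.46, 0.189, 0.072], 0.67)]
stand [([0.417, 0.174, 0.071], 0.96)]
mould_board []
cup_test_b [([0.662, -0.084, 0.029], 0.93)]
wedge_1 [([0.729, -0.099, 0.014], 0.61)]
rib_red [([0.752, 0.236, 0.008], 0.62)]
spray_bottle [([0.791, -0.014, 0.124], 0.96)]
sprig_mould [([0.619, 0.532, 0.024], 0.77)]
```

View pics/top0.png

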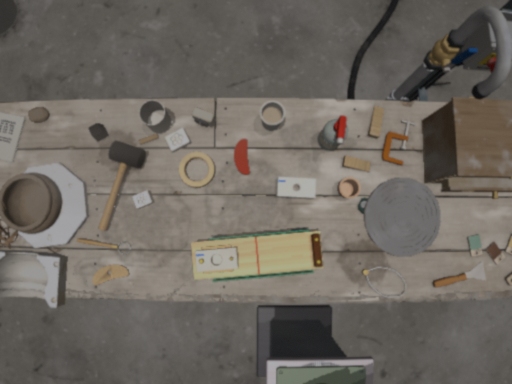

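View pics/scene0.png

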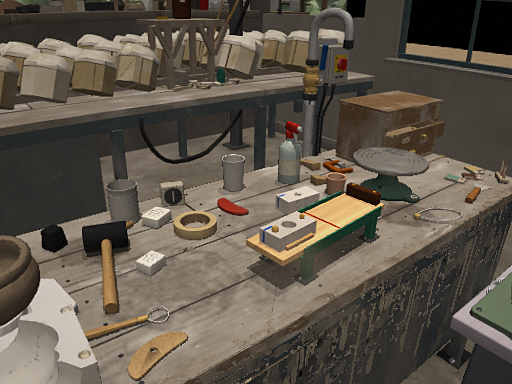

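The top view shows the upper half at (296,187) and the board with its mould end at the left, cleat at (316,250), red line at (257,255). The robot base is at the bottom. I'll crop for details.

```bash
cat > h.py <<'E'
from bench import *
import cv2,numpy as np
from scipy.spatial.transform import Rotation as R
def cam(n):
    c=calibration(n); q=c["orientation"]; return c,R.from_quat([q[1],q[2],q[3],q[0]])
def px2w(n,uv,z):
    c,r=cam(n); uv=np.atleast_2d(np.array(uv,float)); K=c["K"]
    d=(uv-K[:2,2])/[K[0,0],K[1,1]]; s=d.copy()
    for _ in range(20): s=d/(1+c["k1"]*(s**2).sum(1,keepdims=True))
    w=r.apply(np.c_[s,np.ones(len(s))]); return c["eye"]+w*((z-c["eye"][2])/w[:,2])[:,None]
def w2px(n,p):
    c,r=cam(n); K=c["K"]; q=r.inv().apply(np.atleast_2d(p)-c["eye"]); s=q[:,:2]/q[:,2:]
    s=s*(1+c["k1"]*(s**2).sum(1,keepdims=True)); return s*[K[0,0],K[1,1]]+K[:2,2]
E
python3 - <<'E'
import cv2
im=cv2.imread("pics/top0.png")[165:295,180:340]
cv2.imwrite("pics/crop1.png",cv2.resize(im,None,fx=5,fy=4.6 if 0 else 4.6,interpolation=cv2.INTER_CUBIC)[:598])
E
```

```text
(no output)
```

View pics/crop1.png

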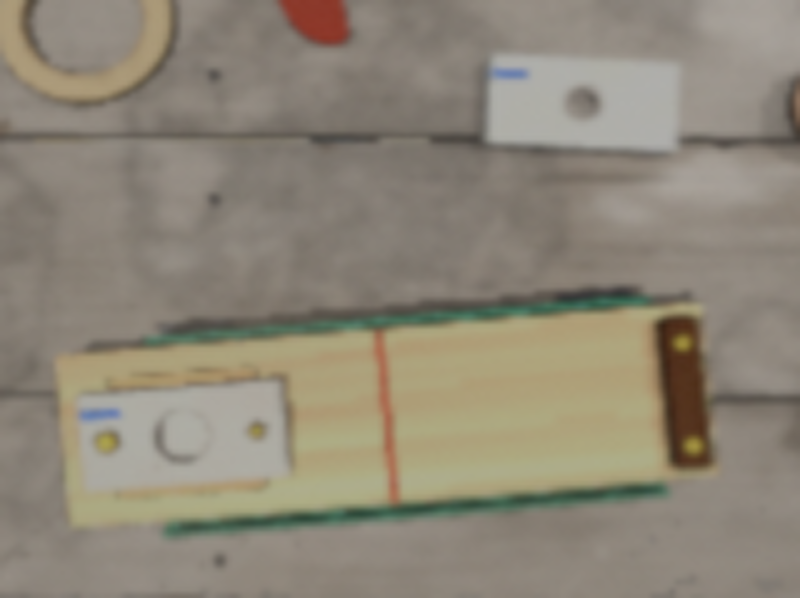

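```bash
python3 - <<'E'
from h import *
from scipy.optimize import minimize
im=np.load("pics/top0.npy").astype(int)
c=lambda p,z:px2w("top",[[180+a/5,165+b/4.6] for a,b in p],z)
pg=c([(106,442),(257,430)],.112); print("pegs",pg.round(4),np.linalg.norm(pg[0]-pg[1]))
s=c([(683,343),(693,446)],.105); print("screws",s.round(4))
l=c([(380,333),(396,500)],.075); print("line",l.round(4),np.linalg.norm(l[0]-l[1]))
b=c([(57,357),(70,525),(700,305),(714,468)],.075); print("board",b.round(4),np.linalg.norm(b[0]-b[1]),np.linalg.norm(b[0]-b[2]))
f=c([(150,341),(650,299),(165,530),(665,490)],.082); print("flange ends",f.round(4),np.linalg.norm(f[0]-f[1]))
# silhouettes by box fit
def sil(n,x,y,yaw,dims,z0,shape=(384,512)):
    w,L,h=dims; P=np.array([[a*w/2,b*L/2,z] for a in(-1,1) for b in(-1,1) for z in(0,h)])
    P=R.from_euler("z",yaw).apply(P)+[x,y,z0]; uv=w2px(n,P)
    m=np.zeros((384*4,512*4),np.uint8); cv2.fillConvexPoly(m,cv2.convexHull(((uv+.5)*4).astype(np.int32)),255)
    return cv2.resize(m,(512,384),interpolation=cv2.INTER_AREA)/255.
for n,t in (("top","mould_top_centre"),("scene","mould_top_centre")):
    snapshot(n); r=regions_of(t,n)[0]; m=r["pixels"].astype(float)
    print(n,r["p"],m.sum())
    g=lambda q:np.abs(sil(n,*q,(.056,.110,.036),0)-m).sum()
    best=min((minimize(g,[.655,.079,a],method="Nelder-Mead",options=dict(initial_simplex=[[.655,.079,a],[.665,.079,a],[.655,.089,a],[.655,.079,a+.1]])) for a in(-.1,0,.1)),key=lambda o:o.fun)
    print(best.x.round(4),best.fun)
E
```

```text
pegs [[0.4489 0.3374 0.112 ]
 [0.4567 0.2572 0.112 ]] 0.08058802809945766
screws [[0.5076 0.0296 0.105 ]
 [0.4479 0.0243 0.105 ]]
line [[0.5122 0.1919 0.075 ]
 [0.4129 0.1826 0.075 ]] 0.09975116542418773
board [[0.4963 0.3702 0.075 ]
 [0.3962 0.3616 0.075 ]
 [0.5297 0.0149 0.075 ]
 [0.4323 0.0074 0.075 ]] 0.1004832621810811 0.35683683116897774
flange ends [[0.5066 0.318  0.082 ]
 [0.5332 0.0438 0.082 ]
 [0.3949 0.3085 0.082 ]
 [0.4199 0.0357 0.082 ]] 0.27547741926041386
top 0.57 740.0
[ 0.6582  0.0765 -0.0577] 79.52156862745099
scene 0.68 815.0
[ 0.6592  0.0762 -0.0644] 86.8941176470588
```

```bash
cat >> h.py <<'E'
def go(p,head):
    """row [mm,rad] from the present measured pose to TCP p, tool x heading head, tool down"""
    s=get_state(); q=s["eef_rot"]; r=R.from_quat([q[1],q[2],q[3],q[0]])
    t=R.from_euler("z",head)*R.from_euler("x",np.pi)
    return np.r_[r.inv().apply(np.array(p)-s["tcp_pos"])*1000,(r.inv()*t).as_rotvec()].round(3).tolist()
E
python3 - <<'E'
from h import *
import bench
print(bench.__dict__.get("grip_point_offset"))
print(go([.6585,.0765,.25],np.pi/2-.055))
# yaw from bright-pixel edges
im=np.load("pics/top0.npy").astype(int); sub=im[170:205,270:325]
m=((sub.min(2)>165)).astype(np.uint8); print(m.sum())
for r in m[::2]: print("".join(".#"[v] for v in r))
E
```

```text
0.0187
[650.96, -449.688, -18.689, -0.0, -0.0, -1.21]
487
.......................................................
.......................................................
.......................................................
.......................................................
..........##########.##................................
................#############################..........
................##########...################..........
.........##############........##############..........
.........############..........##############..........
.........############...........#############..........
.........#############.........##############..........
.........#################.##################..........
.........###################################...........
.......................................#####...........
.......................................................
.......................................................
.......................................................
.......................................................
```

Emit:
play_rows --pt "651 -450 -19 0 0 -1.21" --pt "651 -450 -19 0 0 -1.21" --pt "651 -450 -19 0 0 -1.21" --pt "651 -450 -19 0 0 -1.21" --pt "651 -450 -19 0 0 -1.21" --pt "651 -450 -19 0 0 -1.21" --pt "651 -450 -19 0 0 -1.21" --pt "651 -450 -19 0 0 -1.21" --pt "651 -450 -19 0 0 -1.21" --pt "651 -450 -19 0 0 -1.21" --pt "651 -450 -19 0 0 -1.21" --pt "651 -450 -19 0 0 -1.21" --pt "651 -450 -19 0 0 -1.21" --pt "651 -450 -19 0 0 -1.21" --pt "651 -450 -19 0 0 -1.21" --pt "651 -450 -19 0 0 -1.21" --pt "651 -450 -19 0 0 -1.21" --pt "651 -450 -19 0 0 -1.21" --pt "651 -450 -19 0 0 -1.21" --pt "651 -450 -19 0 0 -1.21" --jaw -1 --force 40

```text
clock: 3.4
tcp_pos: [0.6583, 0.0756, 0.2507]
eef_rot: [0.0, 0.727, 0.687, -0.0]
contact_force: [-0.2, -0.9, 0.3]
width: 0.0854
gripper_force: 0.0
```

```bash
python3 - <<'E'
from h import *
s=get_state();print(s["clock"],s["tcp_pos"],s["joints"],go([.6585,.0765,.25],np.pi/2-.055))
print(go([.6585,.0765,.008],np.pi/2-.055))
E
```

```text
3.4 [0.6582672  0.07564606 0.25069157] [-0.05536355  0.85066515 -0.2798271   1.07116728  0.22116594  1.24682351
 -0.370387  ] [0.866, 0.184, 0.691, 0.0, 0.0, -0.001]
[0.934, 0.122, 242.691, 0.0, 0.0, -0.001]
```

Emit:
play_rows --pt "1 0 45 0 0 0" --pt "1 0 90 0 0 0" --pt "1 0 135 0 0 0" --pt "1 0 180 0 0 0" --pt "1 0 215 0 0 0" --pt "1 0 235 0 0 0" --pt "1 0 242 0 0 0" --pt "1 0 242 0 0 0"

```text
clock: 4.2
tcp_pos: [0.6584, 0.0773, 0.0084]
eef_rot: [-0.0, 0.727, 0.687, -0.0]
contact_force: [-0.5, -0.4, 0.2]
width: 0.0855
gripper_force: 0.0
```

Emit:
play_rows --pt "0 0 0 0 0 0" --pt "0 0 0 0 0 0" --pt "0 0 0 0 0 0" --pt "0 0 0 0 0 0" --pt "0 0 0 0 0 0" --pt "0 0 0 0 0 0" --pt "0 0 0 0 0 0" --pt "0 0 0 0 0 0" --jaw 1 --force 40

```text
clock: 5.0
tcp_pos: [0.6589, 0.0778, 0.0098]
eef_rot: [0.0, 0.726, 0.687, 0.001]
contact_force: [-4.0, -0.1, 9.8]
width: 0.0553
gripper_force: 42.4
```

Emit:
play_rows --pt "0 0 -30 0 0 0" --pt "0 0 -70 0 0 0" --pt "0 0 -115 0 0 0" --pt "0 0 -160 0 0 0" --pt "0 0 -192 0 0 0" --pt "0 0 -192 0 0 0" --pt "0 0 -192 0 0 0"

```text
clock: 5.7
tcp_pos: [0.6584, 0.0777, 0.2009]
eef_rot: [0.0, 0.726, 0.687, 0.0]
contact_force: [-0.8, -0.4, -3.4]
width: 0.0552
gripper_force: 45.2
```

```bash
python3 - <<'E'
from h import *
print(go([.4525,.2975,.150],np.pi/2+.097))
E
```

```text
[208.106, -217.761, 50.695, 0.001, -0.0, -0.152]
```

Emit:
play_rows --pt "208 -218 0 0 0 -0.152" --pt "208 -218 0 0 0 -0.152" --pt "208 -218 0 0 0 -0.152" --pt "208 -218 0 0 0 -0.152" --pt "208 -218 0 0 0 -0.152" --pt "208 -218 0 0 0 -0.152" --pt "208 -218 0 0 0 -0.152" --pt "208 -218 0 0 0 -0.152" --pt "208 -218 51 0 0 -0.152" --pt "208 -218 51 0 0 -0.152" --pt "208 -218 51 0 0 -0.152" --pt "208 -218 51 0 0 -0.152" --pt "208 -218 51 0 0 -0.152" --pt "208 -218 51 0 0 -0.152"

```text
clock: 7.1
tcp_pos: [0.4527, 0.2975, 0.1503]
eef_rot: [0.0, 0.672, 0.74, 0.001]
contact_force: [0.6, 0.2, -1.6]
width: 0.0549
gripper_force: 45.8
```

```bash
python3 - <<'E'
from h import *
s=get_state();print(s["clock"],s["tcp_pos"],s["joints"],go([.4525,.2975,.15],np.pi/2+.097))
a=snapshot("scene");b=snapshot("top");np.save("pics/s1.npy",a);np.save("pics/t1.npy",b)
A=cv2.resize(a[180:270,225:345],None,fx=6.5,fy=6.5,interpolation=cv2.INTER_CUBIC)[:,:,::-1].copy()
# predicted outlines: block (offset 0), lower half
for c0,z0,h,col in (((s["tcp_pos"][0],s["tcp_pos"][1]),s["tcp_pos"][2]-.0098,.036,(0,0,255)),((.4525,.2973),.075,.030,(0,255,0))):
    P=np.array([[x,y,z] for z in(0,h) for x,y in((-.028,-.055),(.028,-.055),(.028,.055),(-.028,.055))])
    P=R.from_euler("z",.097).apply(P)+[*c0,z0]; q=((w2px("scene",P)-[225,180]+.5)*6.5).astype(int)
    for i,j in ((0,1),(1,2),(2,3),(3,0),(4,5),(5,6),(6,7),(7,4),(0,4),(1,5),(2,6),(3,7)): cv2.line(A,q[i].tolist(),q[j].tolist(),col,1)
cv2.imwrite("pics/s1.png",A)
E
```

```text
7.1 [0.45267545 0.29754461 0.15028303] [-0.50779555  0.77372456 -0.24996103  1.70604102  0.27351253  0.69470742
 -0.8037932 ] [-0.028, -0.179, 0.283, 0.001, -0.001, -0.0]
```

View pics/s1.png

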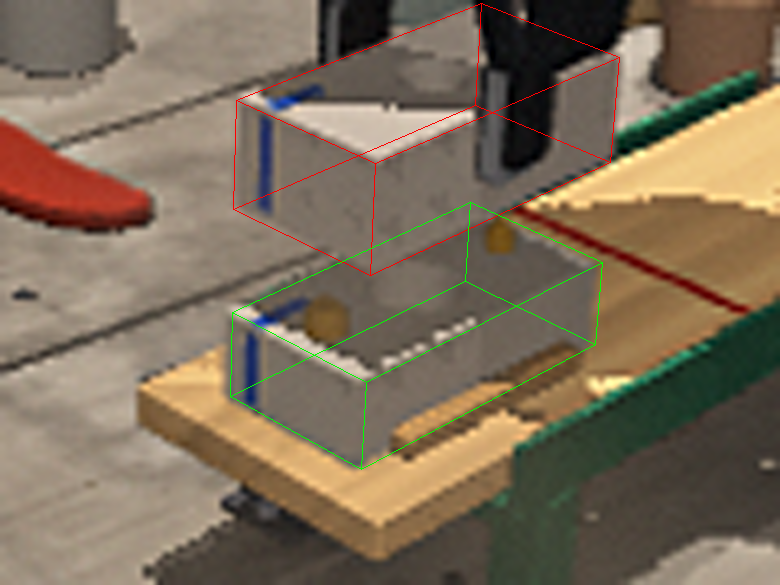

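The overlays agree well: green (lower half model) fits within about 1 px; the held block sits roughly 1 px right of red (left edge about (243,150) against 235). Quantifying that.

```bash
python3 - <<'E'
from h import *
s=get_state(); im=np.load("pics/s1.npy").astype(float); bl=im[:,:,2]-im[:,:,0]
f=R.from_euler("z",.097)
up=lambda d,x=0:w2px("scene",f.apply(np.array([[-.028+x,.055+d,0.003],[.028+x,.055+d,.003],[.028+x,.055+d,.033],[-.028+x,.055+d,.033]]))+[*s["tcp_pos"][:2],s["tcp_pos"][2]-.0098])
lo=lambda d,x=0:w2px("scene",f.apply(np.array([[-.028+x,.055+d,0.003],[.028+x,.055+d,.003],[.028+x,.055+d,.027],[-.028+x,.055+d,.027]]))+[.4525,.2973,.075])
for n,g,rows in (("up",up,range(200,211)),("lo",lo,range(231,240))):
    P=g(0);print(n,P.round(2).tolist(),"d/ds(mm)",((g(.001)-P)[1]).round(3),"d/dx",((g(0,.001)-P)[1]).round(3))
    for r in rows:
        t=(r-P[2,1])/(P[1,1]-P[2,1]); ul=P[2,0]+t*(P[1,0]-P[2,0])
        w=np.clip(bl[r,255:275]-15,0,None); c=(w*np.arange(255,275)).sum()/w.sum() if w.sum() else 0
        print(r,"pred left",round(ul,2),"stripe-left",round(c-ul,2),im[r,255:272].mean(1).astype(int))
E
```

```text
up [[281.58, 220.74], [260.56, 210.52], [260.88, 196.57], [282.26, 206.3]] d/ds(mm) [-0.368  0.157] d/dx [-0.358 -0.174]
200 pred left 260.8 stripe-left 4.56 [148 148 153 149 156 156 140 107 113 111  60  70 118 109 106 106 107]
201 pred left 260.78 stripe-left 4.61 [150 152 156 155 154 155 140 105 113 110  60  72 120 110 111 110 108]
202 pred left 260.75 stripe-left 4.61 [149 149 152 146 148 146 135 106 112 111  60  72 116 113 110 111 110]
203 pred left 260.73 stripe-left 4.64 [135 140 140 141 138 136 125 107 114 113  62  73 119 110 114 115 112]
204 pred left 260.71 stripe-left 4.64 [123 128 126 130 129 130 123 109 115 110  59  69 118 113 112 110 111]
205 pred left 260.68 stripe-left 4.68 [129 131 135 133 128 130 121 113 107 115  62  73 118 113 113 113 111]
206 pred left 260.66 stripe-left 4.7 [139 137 136 136 137 135 120 111 114 103  62  72 118 114 112 110 113]
207 pred left 260.64 stripe-left 4.64 [135 132 135 144 148 139 121 111 116 102  65  82 119 112 112 111 111]
208 pred left 260.61 stripe-left 4.7 [128 124 125 130 137 136 121 113 115 100  65  80 120 115 112 114 113]
209 pred l
[... 597 characters left out ...]
142 106 112  97  52  74 115 108 106 109 133 180 198]
234 pred left 260.08 stripe-left 3.22 [130 152 188 159 133 106 110  92  53  79 117 110 110 107 104 106 138]
235 pred left 260.06 stripe-left 3.25 [154 156 160 158 135 105 110  95  54  75 116 109 108 110 106  95 105]
236 pred left 260.04 stripe-left 3.26 [184 160 187 160 129 107 112  93  53  74 115 107 110 109 110 109 109]
237 pred left 260.01 stripe-left 3.26 [189 189 191 189 146 106 111  91  51  74 115 113 110 108 108 107 109]
238 pred left 259.99 stripe-left 3.29 [190 191 193 196 149 106 109  94  50  73 114 109 108 108 109 108 107]
239 pred left 259.97 stripe-left 3.16 [161 161 166 170 135 104 111  90  50  84 116 111 109 109 108 106 110]
```

```bash
python3 - <<'E'
from h import *
from scipy.optimize import least_squares
s=get_state(); im=np.load("pics/s1.npy").astype(float); bl=im[:,:,2]-im[:,:,0]
print(bl[190:218,258:278].astype(int)); print(bl[222:248,256:276].astype(int))
E
```

```text
[[-27 -30 -29 -30 -28 -28 -30 -31 -30 -29 -29 -19 -20 -17 -17 -16 -18 -17
  -17 -18]
 [-27 -26 -31 -30 -29 -27 -27 -31 -20 -21 -18 -17 -20 -19 -19 -21 -19 -17
  -18 -16]
 [-28 -29 -31 -29 -22 -20 -17 -18 -23 -18 -23 -21 -22 -23 -25 -24 -26 -21
  -17 -19]
 [-31 -21 -23 -15 -15 -22 -31 -25 -21 -22 -23 -26 -26  -2  20  43  14 -23
  -16 -18]
 [-17 -19 -22 -27 -33 -36 -33 -20 -27 -35 -34   7  29  46  51  30  26 -23
  -20 -21]
 [-36 -34 -35 -27 -28 -33 -35 -30  66  64 138 146 104  17 -18 -16 -14 -16
  -14 -16]
 [-32 -34 -32 -33 -21 -24 -27 -29  35 119  77  20 -40 -39 -35 -35 -36 -35
  -34 -33]
 [-32 -30 -35 -29 -22 -22 -23 -11 -28 -21 -38 -38 -40 -34 -35 -34 -32 -32
  -33 -32]
 [-34 -34 -34 -31 -20 -25 -23  44  26 -33 -29 -31 -34 -34 -32 -31 -33 -34
  -32 -35]
 [-35 -33 -35 -29 -21 -27 -25  50  39 -34 -25 -22 -23 -26 -33 -30 -31 -30
  -32 -33]
 [-34 -31 -30 -31 -22 -26 -25  64  43 -34 -23 -21 -20 -25 -23 -23 -29 -35
  -33 -33]
 [-35 -34 -35 -30 -23 -30 -24  60  44 -29 -22 -24 -26 -22 -23 -19 -25 -27
  -29 -31]
 [-34 -33 -34 -28 -23 -25 -24  60  41 -33 -26 -23 -22 -23 -23 -20 -27 -23
  -23 
[... 3311 characters left out ...]
4   87   28  -29  -24  -19  -20  -21
   -21  -23  -25  -23  -23  -21]
 [-105 -104 -107 -104  -97  -73  -26   25   10  -26  -23  -22  -21  -22
   -22  -22  -24  -23  -25  -22]
 [-108 -102 -101  -96  -99 -101 -103  -74  -13  -13  -18  -19  -21  -24
   -24  -23  -21  -19  -22  -23]
 [-101  -99  -97  -93  -96 -101 -104 -110 -107  -82   -2  -15  -19  -23
   -23  -22  -21  -22  -22  -22]
 [ -80 -100  -99  -99  -99 -101 -102 -105 -104 -109 -106  -52   -8  -18
   -22  -21  -21  -21  -20  -23]
 [ -57  -64  -95 -109 -107 -103 -107 -103 -101  -98 -105 -106  -78  -29
   -10  -15  -19  -20  -21  -23]
 [ -59  -58  -63  -76 -102 -108 -103 -102 -100 -101 -105 -105 -103 -102
   -75  -27  -10  -13  -18  -21]]
```

```bash
python3 - <<'E'
from h import *
s=get_state(); f=R.from_euler("z",.097)
t0=np.load("pics/top0.npy").astype(np.float32).mean(2); t1=np.load("pics/t1.npy").astype(np.float32).mean(2)
def prof(im,c,z,ax,rng,lat):
    out=[]
    T=np.arange(rng[0],rng[1],.0005)
    for l in lat:
        q=np.c_[np.full_like(T,l),T] if ax else np.c_[T,np.full_like(T,l)]
        w=f.apply(np.c_[q,0*T])+[*c,z]; uv=w2px("top",w).astype(np.float32)
        out.append(cv2.remap(im,uv[None,:,0],uv[None,:,1],cv2.INTER_CUBIC)[0])
    p=np.mean(out,0); g=np.gradient(cv2.GaussianBlur(p[None],(0,0),2)[0]); 
    pk=[i for i in range(2,len(g)-2) if abs(g[i])==max(abs(g[i-2:i+3])) and abs(g[i])>2]
    return [(round(float(T[i])*1e3,1),round(float(g[i]),1)) for i in pk]
C=(.4525,.2973); L=np.arange(-.022,.0221,.004)
print("lower +y",prof(t0,C,.105,1,(.04,.07),L)); print("lower -y top",prof(t0,C,.105,1,(-.07,-.045),L))
LL=np.arange(-.045,.046,.005)
print("lower -x",prof(t0,C,.105,0,(-.04,-.015),LL)," +x",prof(t0,C,.105,0,(.015,.04),LL))
print("upper +y",prof(t1,s["tcp_pos"][:2],s["tcp_pos"][2]+.0262,1,(.04,.07),np.arange(-.022,.0221,.004)))
for l in L[::2]: print(round(l,3),prof(t1,s["tcp_pos"][:2],s["tcp_pos"][2]+.0262,1,(.04,.07),[l]),prof(t0,C,.105,1,(.04,.07),[l]))
# pegs: bright centroid refine, yellow saturation
im=np.load("pics/top0.npy").astype(float); y=im[:,:,0]-im[:,:,2]
for u,v in ((201.2,261.1),(231.4,258.5)):
    a,b=int(u),int(v); w=np.clip(y[b-3:b+4,a-3:a+4]-25,0,None); Y,X=np.mgrid[b-3:b+4,a-3:a+4]
    uv=((w*X).sum()/w.sum(),(w*Y).sum()/w.sum()); print(np.round(uv,2),px2w("top",[uv],.112).round(4))
E
```

```text
lower +y [(65.5, -2.9)]
lower -y top [(-58.5, -3.1), (-53.0, 4.3)]
lower -x []  +x [(28.5, -4.3)]
upper +y []
-0.022 [] [(66.0, -3.2)]
-0.014 [] [(65.5, -3.5)]
-0.006 [] [(64.5, -2.7)]
0.002 [] [(49.0, 3.8), (65.0, -2.1)]
0.01 [] [(66.5, -2.6)]
0.018 [] [(65.5, -3.5)]
[200.83 260.71] [[0.4499 0.3384 0.112 ]]
[230.84 258.2 ] [[0.4574 0.2587 0.112 ]]
```

Emit:
play_rows --pt "2.2 1 0 0 0 0" --pt "2.2 1 10 0 0 0" --pt "2.2 1 20 0 0 0" --pt "2.2 1 24 0 0 0" --pt "2.2 1 24 0 0 0" --pt "2.2 1 24 0 0 0"

```text
clock: 7.8
tcp_pos: [0.453, 0.2998, 0.1253]
eef_rot: [-0.0, 0.672, 0.741, -0.0]
contact_force: [-0.7, -0.7, -3.4]
width: 0.055
gripper_force: 45.9
```

```bash
python3 - <<'E'
from h import *
s=get_state()
a=snapshot("scene")
np.save("pics/s2.npy",a)
A=cv2.resize(a[190:265,235:345],None,fx=7,fy=7,interpolation=cv2.INTER_CUBIC)[:,:,::-1]
cv2.imwrite("pics/s2.png",A)
im=a.astype(float); bl=im[:,:,2]-im[:,:,0]
for rows in (range(208,222,2),range(232,242,2)):
    for r in rows:
        w=np.clip(bl[r,255:272]-0,0,None); c=(w*np.arange(255,272)).sum()/max(w.sum(),1)
        print(r,round(c,2),im[r,256:266].mean(1).astype(int))
E
```

```text
208 265.94 [124 127 134 140 119 109 120 146 179 125]
210 263.97 [138 137 144 144 124 108 108  96  77 101]
212 264.31 [142 146 147 147 120 110 112  98  64  82]
214 264.33 [136 131 129 131 115 113 113  98  66  81]
216 264.2 [133 131 129 134 116 114 112  96  65  90]
218 263.84 [137 133 130 125 115 115 116  83  64  91]
220 263.81 [123 127 134 133 115 113 113  82  66  92]
232 263.33 [141 137 133 124 107 114 109  55  75 114]
234 263.25 [148 189 158 134 106 110  91  56  75 115]
236 263.25 [191 190 195 148 103 110  95  52  75 117]
238 263.24 [160 163 166 133 104 111  94  51  72 115]
240 263.13 [169 173 173 137 104 107  91  52  88 114]
```

View pics/s2.png

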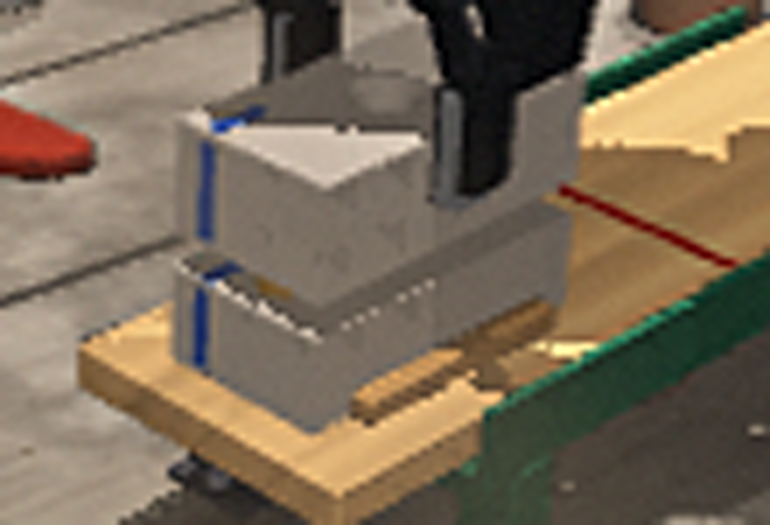

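The upper half hovers aligned just above the lower one (stripes at columns 264.1 and 263.3); a residual of about 1 mm remains. I correct that and lower.

Emit:
play_rows --pt "0.4 0.6 0 0 0 0" --pt "0.4 0.6 2 0 0 0" --pt "0.4 0.6 4 0 0 0" --pt "0.4 0.6 5 0 0 0" --pt "0.4 0.6 6 0 0 0" --pt "0.4 0.6 6 0 0 0"

```text
clock: 8.45
tcp_pos: [0.4535, 0.3002, 0.1192]
eef_rot: [-0.0, 0.672, 0.741, -0.0]
contact_force: [0.3, -0.5, -3.0]
width: 0.0551
gripper_force: 45.9
```

Emit:
play_rows --pt "0 0 1 0 0 0" --pt "0 0 2 0 0 0" --pt "0 0 3 0 0 0" --pt "0 0 4 0 0 0" --pt "0 0 4 0 0 0"

```text
clock: 8.95
tcp_pos: [0.4536, 0.3002, 0.1152]
eef_rot: [-0.0, 0.672, 0.741, -0.0]
contact_force: [0.4, 0.2, -2.0]
width: 0.0555
gripper_force: 45.9
```

Emit:
play_rows --pt "0 0 0.5 0 0 0" --pt "0 0 1 0 0 0" --pt "0 0 1 0 0 0"

```text
clock: 9.25
tcp_pos: [0.4536, 0.3002, 0.1148]
eef_rot: [0.0, 0.672, 0.741, 0.0]
contact_force: [-3.1, -2.2, 8.5]
width: 0.055
gripper_force: 47.0
```

Emit:
play_rows --pt "0 0 0 0 0 0" --pt "0 0 0 0 0 0" --pt "0 0 0 0 0 0" --pt "0 0 0 0 0 0" --pt "0 0 0 0 0 0" --pt "0 0 0 0 0 0" --jaw -1

```text
clock: 9.85
tcp_pos: [0.4536, 0.3003, 0.1143]
eef_rot: [-0.0, 0.672, 0.741, 0.0]
contact_force: [-0.0, -0.1, 0.2]
width: 0.0854
gripper_force: 0.0
```

Emit:
play_rows --pt "0 0 -10 0 0 0" --pt "0 0 -30 0 0 0" --pt "0 0 -60 0 0 0" --pt "0 0 -95 0 0 0" --pt "0 0 -95 0 0 0"

```text
clock: 10.35
tcp_pos: [0.4547, 0.3011, 0.2138]
eef_rot: [0.001, 0.672, 0.74, 0.003]
contact_force: [-0.1, 0.8, -1.4]
width: 0.0852
gripper_force: 0.0
```

```bash
python3 - <<'E'
from h import *
a=snapshot("scene"); np.save("pics/s3.npy",a)
A=cv2.resize(a[190:265,235:345],None,fx=7,fy=7,interpolation=cv2.INTER_CUBIC)[:,:,::-1].copy()
cv2.imwrite("pics/s3.png",A)
# cleat target: heading so that closing axis = board y : tool x along -board x or + board x
s=get_state(); f=R.from_euler("z",.095)
cl=np.array([.4537,.2986,0])+f.apply([0,-.272,0]); print("cleat from pegs",cl)
print("screws",px2w("top",[[180+(a+.5)/5-.5,165+(b+.5)/4.6-.5] for a,b in((683,343),(693,446))],.105).mean(0))
print(go([*cl[:2],.22],.095), s["joints"])
E
```

```text
cleat from pegs [0.47950115 0.02782648 0.        ]
screws [0.47879187 0.02800981 0.105     ]
[-273.94, -1.117, -8.82, 0.001, -0.004, 1.573] [-0.49391141  0.69178667 -0.28094489  1.62492424  0.23695074  0.85481315
 -0.77233277]
```

View pics/s3.png

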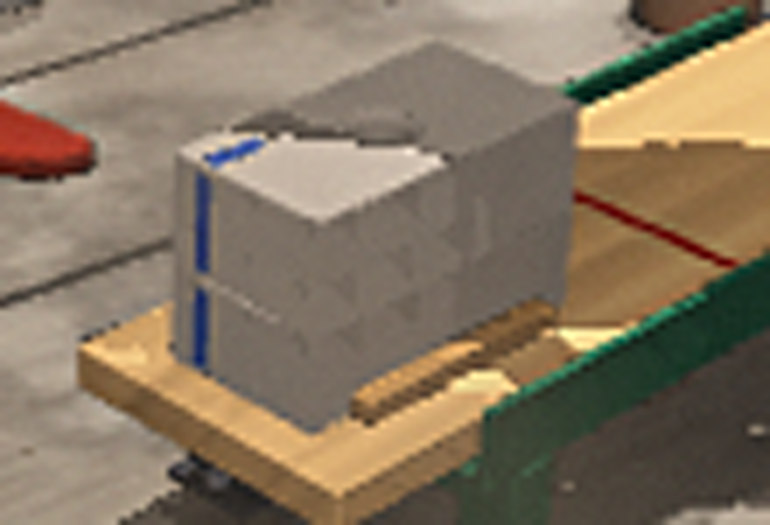

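The mould is closed: joint faces flush, stripes in line at (200,220) and (200,330). On to the cleat.

Emit:
play_rows --pt "-15 0 -5 0 0 -0.08" --pt "-50 -1 -8 0 0 -0.22" --pt "-90 -1 -8 0 0 -0.36" --pt "-130 -1 -8 0 0 -0.5" --pt "-170 -1 -8 0 0 -0.64" --pt "-210 -1 -8 0 0 -0.78" --pt "-250 -1 -8 0 0 -0.92" --pt "-274 -1 -8 0 0 -1.06" --pt "-274 -1 -8 0 0 -1.2" --pt "-274 -1 -8 0 0 -1.34" --pt "-274 -1 -8 0 0 -1.48" --pt "-274 -1 -8 0 0 -1.57" --pt "-274 -1 -8 0 0 -1.57" --pt "-274 -1 -8 0 0 -1.57" --pt "-274 -1 -8 0 0 -1.57"

```text
clock: 11.9
tcp_pos: [0.4791, 0.0274, 0.2173]
eef_rot: [-0.0, -0.047, 0.999, -0.0]
contact_force: [0.3, 0.5, 0.1]
width: 0.0858
gripper_force: 0.0
```

```bash
python3 - <<'E'
from h import *
print(go([.479,.028,.080],np.pi+.0955),get_state()["joints"])
E
```

```text
[-0.027, 0.596, 137.287, -0.0, -0.0, -0.002] [ 0.32018622  0.68517899 -0.80396523  1.82735573  0.62045622  0.90070984
  0.89012828]
```

Emit:
play_rows --pt "0 0.6 40 0 0 0" --pt "0 0.6 80 0 0 0" --pt "0 0.6 110 0 0 0" --pt "0 0.6 130 0 0 0" --pt "0 0.6 137 0 0 0" --pt "0 0.6 137 0 0 0" --pt "0 0.6 137 0 0 0"

```text
clock: 12.6
tcp_pos: [0.4795, 0.0281, 0.0812]
eef_rot: [0.001, -0.048, 0.999, 0.0]
contact_force: [-0.2, -0.3, 1.0]
width: 0.0853
gripper_force: 0.0
```

Emit:
play_rows --pt "0 0 0 0 0 0" --pt "0 0 0 0 0 0" --pt "0 0 0 0 0 0" --pt "0 0 0 0 0 0" --pt "0 0 0 0 0 0" --pt "0 0 0 0 0 0" --pt "0 0 0 0 0 0" --pt "0 0 0 0 0 0" --pt "0 0 0 0 0 0" --pt "0 0 0 0 0 0" --jaw 1 --force 50

```text
clock: 13.6
tcp_pos: [0.4792, 0.0283, 0.0807]
eef_rot: [0.0, -0.048, 0.999, 0.0]
contact_force: [-1.3, 1.7, 8.9]
width: 0.0212
gripper_force: 49.8
```

```bash
cat > rem.py <<'E'
from h import *
import sys
tag=sys.argv[1]; s=get_state(); print(s["clock"],s["tcp_pos"].round(4),s["contact_force"].round(1),s["torque"].round(2),s["width"],s["gripper_force"])
f=R.from_euler("z",.0965)
for n in ("top","scene"):
    a=snapshot(n); np.save(f"pics/{n}_{tag}.npy",a); im=a.astype(float)
    m=((im[:,:,0]-im[:,:,1]>60)&(im[:,:,1]<.6*im[:,:,0])&(abs(im[:,:,1]-im[:,:,2])<45)).astype(np.uint8)
    v,u=np.nonzero(m); p=px2w(n,np.c_[u,v],.075); q=f.inv().apply(p-[.4637,.1765,.075])
    ok=(abs(q[:,0])<.048)&(q[:,1]>-.15)&(q[:,1]<.17)
    k=cv2.fitLine(q[ok,:2].astype(np.float32),cv2.DIST_HUBER,0,.01,.01).ravel() if ok.sum()>5 else None
    print(n,ok.sum(),"line y in assumed stand frame",None if k is None else (k[3]-k[2]*k[1]/k[0],k[1]/k[0]))
E
python3 rem.py a
python3 - <<'E'
from h import *
# stand flange ends from green mask in top picture
im=np.load("pics/top_a.npy").astype(float); g=(im[:,:,1]-im[:,:,0]>25)&(im[:,:,1]>im[:,:,2]-5)
v,u=np.nonzero(g); f=R.from_euler("z",.0965)
q=f.inv().apply(px2w("top",np.c_[u,v],.082)-[.4637,.1765,.082])
for sg in(-1,1):
    k=(abs(q[:,0]-sg*.058)<.012)&(abs(q[:,1])<.17); print(sg,k.sum(),q[k,0].mean(),np.polyfit(q[k,1],q[k,0],1),np.sort(q[k,1])[[0,1,2,-3,-2,-1]])
E
```

```text
13.6 [0.4792 0.0283 0.0807] [-1.3  1.7  8.9] [ 0.21  0.36 -0.02] 0.021156184499886658 49.81049716472626
top 0 line y in assumed stand frame None
scene 32 line y in assumed stand frame (np.float32(0.011336354), np.float32(0.00022440524))
-1 93 -0.055511504424102964 [ 0.00514183 -0.05564427] [-0.11119052 -0.10846274 -0.10573561  0.13497563  0.13521052  0.13793338]
1 119 0.058042472366393975 [0.00192969 0.05806862] [-0.13604563 -0.13329763 -0.13055037  0.13095034  0.13368789  0.13665335]
```

Emit:
play_rows --pt "0 3 0 0 0 0" --pt "0 9 0 0 0 0" --pt "0 17 0 0 0 0" --pt "0 25 0 0 0 0" --pt "0 33 0 0 0 0" --pt "0 41 0 0 0 0" --pt "0 49 0 0 0 0" --pt "0 57 0 0 0 0" --pt "0 65 0 0 0 0" --pt "0 73 0 0 0 0" --pt "0 81 0 0 0 0" --pt "0 89 0 0 0 0" --pt "0 97 0 0 0 0" --pt "0 104 0 0 0 0" --pt "0 110 0 0 0 0" --pt "0 113 0 0 0 0" --pt "0 115 0 0 0 0" --pt "0 115 0 0 0 0" --pt "0 115 0 0 0 0"

```text
clock: 15.6
tcp_pos: [0.4684, 0.1406, 0.0807]
eef_rot: [0.0, -0.047, 0.999, -0.002]
contact_force: [1.2, -12.8, 14.3]
width: 0.0209
gripper_force: 50.6
```

```bash
python3 rem.py b; python3 - <<'E'
from h import *
a=np.load("pics/scene_b.npy"); b=np.load("pics/top_b.npy")
A=cv2.resize(a[195:285,240:360],None,fx=6.5,fy=6.5,interpolation=cv2.INTER_CUBIC)
f=R.from_euler("z",.0965)
q=w2px("scene",f.apply(np.array([[x,y,.082] for y in(.130,.140) for x in(-.058,.058)]))+[.4637,.1765,0])
q=((q-[240,195]+.5)*6.5).astype(int)
cv2.line(A,q[2].tolist(),q[3].tolist(),(255,255,0),1)
cv2.imwrite("pics/s4.png",A[:,:,::-1])
E
```

```text
15.6 [0.4684 0.1406 0.0807] [  1.2 -12.8  14.3] [-2.27 -0.14 -0.  ] 0.020908297501168717 50.5959016084671
top 2 line y in assumed stand frame None
scene 45 line y in assumed stand frame (np.float32(0.124294944), np.float32(-0.009756058))
```

View pics/s4.png

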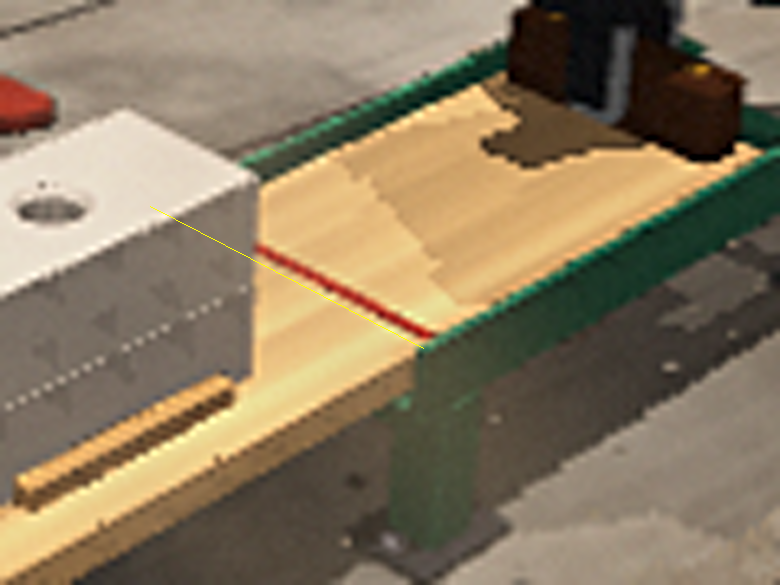

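```bash
python3 - <<'E'
from h import *
f=R.from_euler("z",.0965)
for p in ((416,349),(418,350),(414,358)):
    uv=np.array(p)/6.5+[240,195]-.5+.5/6.5
    for z in(.082,): print(p,f.inv().apply(px2w("scene",[uv],z)-[.4637,.1765,0]).round(4))
a=np.load("pics/scene_b.npy"); g=a[240:256,296:314].astype(int); print((g[:,:,1]-g[:,:,0]))
t=np.load("pics/top_b.npy").astype(int)
# top: green profile along both flanges near +y end, subpixel
d=(t[:,:,1]-t[:,:,0]).astype(np.float32)
for x in(-.0595,-.058,-.0565,.0565,.058,.0595):
    T=np.arange(.12,.16,.002); uv=w2px("top",f.apply(np.c_[np.full_like(T,x),T,0*T])+[.4637,.1765,.082]).astype(np.float32)
    print(x,cv2.remap(d,uv[None,:,0],uv[None,:,1],1)[0].astype(int))
E
```

```text
(416, 349) [[-0.0569  0.142   0.082 ]]
(418, 350) [[-0.0577  0.142   0.082 ]]
(414, 358) [[-0.0598  0.1463  0.082 ]]
[[ -58  -33  -34  -38  -38  -39  -41  -38  -33  -31  -24  -17  -16  -39
   -38  -38  -43  -49]
 [-132 -110  -59  -31  -34  -36  -34  -28  -25  -19  -15  -12  -13  -19
   -45  -46  -46  -51]
 [ -87 -125 -132  -79  -20  -24  -23  -19  -16  -13  -12  -14  -16  -19
   -26  -32  -44  -47]
 [ -36  -39  -82 -128 -128  -57   -1   -3   -9  -14  -18  -22  -27  -35
   -44  -51  -54   16]
 [ -34  -28  -27  -46  -97 -138 -136  -67   -3  -12  -24  -32  -46  -55
   -53   16   64   51]
 [ -30  -24  -16   -6  -12  -36 -101 -138 -141  -80  -33  -51  -53   18
    76   47   24   -1]
 [ -21  -15  -16  -15  -14  -14  -21  -43 -102 -156  -87   -5   42   50
    30   -1    0    5]
 [ -15  -16  -17  -22  -22  -27  -34  -40  -50  -49   21   55   39   -1
     2    7    4    4]
 [ -18  -20  -24  -31  -35  -43  -44  -38   23   58   48    4    0    2
     2    6    5    9]
 [ -23  -29  -30  -34  -42  -46  -50  -46   14   12   -2    1    0    1
     5    6    3    7]
 [ -28  -30  -29  -30  -43  -46  
[... 292 characters left out ...]
7    4    3   -1    3    2    0
     1    4    2    5]
 [ -29  -25  -27  -29  -33  -32  -31  -18    0   -1    1   -1    0    1
     1    1    4    4]
 [ -30  -29  -31  -32  -32  -29   -4    7    0    0    1    2    3    2
     2    3   14    9]]
-0.0595 [ 8  7  7  8  9  8  9  9 10  9  4 -1 -5 -6 -7 -8 -8 -8 -8 -8 -8]
-0.058 [15 13 14 15 16 16 17 18 19 17  9  1 -4 -7 -7 -8 -7 -7 -7 -8 -8]
-0.0565 [21 20 20 21 22 22 24 25 25 21 11  1 -5 -7 -8 -8 -7 -7 -7 -8 -8]
0.0565 [ 18  13  11  13  15  15  16  20  22  18  11   1  -4  -7  -8  -9  -9  -9
 -10 -10 -10]
0.058 [29 26 25 25 24 23 22 22 22 19 12  1 -4 -7 -8 -8 -9 -8 -8 -8 -8]
0.0595 [18 19 20 22 21 21 21 21 21 18  9 -1 -5 -7 -8 -8 -9 -8 -8 -8 -8]
```

Emit:
play_rows --pt "0 4 0 0 0 0" --pt "0 8 0 0 0 0" --pt "0 11 0 0 0 0" --pt "0 13 0 0 0 0" --pt "0 13 0 0 0 0" --pt "0 13 0 0 0 0"

```text
clock: 16.3
tcp_pos: [0.4672, 0.1535, 0.0807]
eef_rot: [0.0, -0.047, 0.999, -0.002]
contact_force: [1.3, -12.3, 14.1]
width: 0.0207
gripper_force: 50.6
```

```bash
python3 rem.py c; python3 - <<'E'
from h import *
f=R.from_euler("z",.0965); t0=np.array([.4637,.1765])
s=get_state(); print("cleat-derived line y", f.inv().apply(np.r_[s["tcp_pos"][:2]-t0,0]).round(4)+[0,.162,0])
def prof(a,n,x,T,z,ch):
    uv=w2px(n,f.apply(np.c_[np.full_like(T,x),T,0*T])+[*t0,z]).astype(np.float32)
    return cv2.remap(ch(a.astype(np.float32)),uv[None,:,0],uv[None,:,1],1)[0]
red=lambda a:a[:,:,0]-a[:,:,1]
T=np.arange(.125,.157,.001)
for n in("top","scene"):
    a=np.load(f"pics/{n}_c.npy")
    for x in(-.04,-.02,0,.02,.04):
        p=prof(a,n,x,T,.075,red); w=np.clip(p-np.median(p)-8,0,None); print(n,x,round(float((w*T).sum()/max(w.sum(),1e-6)),4),p.max(),np.median(p))
a=np.load("pics/top_c.npy"); cv2.imwrite("pics/t5.png",cv2.resize(a[190:300,170:320],None,fx=5,fy=5,interpolation=cv2.INTER_CUBIC)[:,:,::-1])
E
```

```text
16.3 [0.4672 0.1535 0.0807] [  1.3 -12.3  14.1] [-2.33 -0.21 -0.05] 0.02065149956275992 50.610052943229675
top 2 line y in assumed stand frame None
scene 46 line y in assumed stand frame (np.float32(0.13724442), np.float32(-0.01172635))
cleat-derived line y [0.0013 0.1388 0.    ]
top -0.04 0.138 57.125 1.4658203
top -0.02 0.1373 63.035156 12.71875
top 0 0.1379 64.51172 10.300781
top 0.02 0.137 62.3584 11.53125
top 0.04 0.1375 58.414062 19.986816
scene -0.04 0.1374 129.3916 19.47461
scene -0.02 0.1371 132.59375 41.426758
scene 0 0.1372 115.85742 39.64453
scene 0.02 0.1371 111.20801 35.404297
scene 0.04 0.0 18.519531 12.875
```

View pics/t5.png

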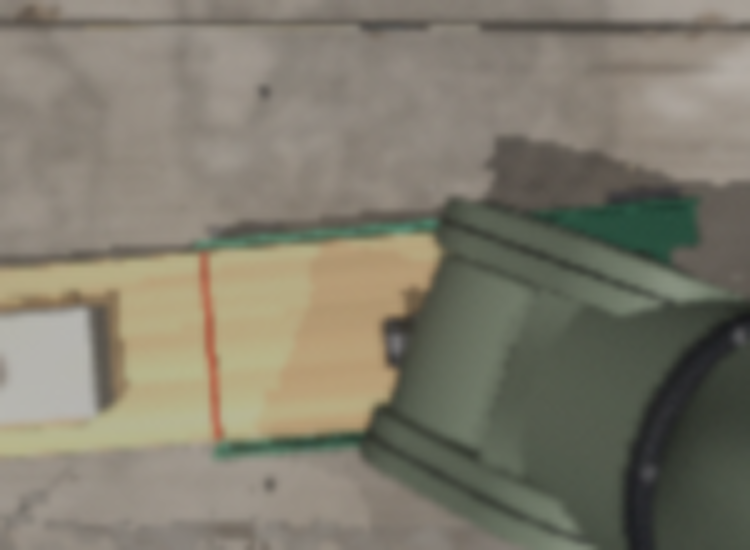

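The top view shows the red line (205,255)–(218,440) about 1 px (3–4 mm) inside the flange ends at (197,245) and (216,450).

Emit:
play_rows --pt "0 1.5 0 0 0 0" --pt "0 2.5 0 0 0 0" --pt "0 3.5 0 0 0 0" --pt "0 3.5 0 0 0 0" --pt "0 3.5 0 0 0 0" --pt "0 3.5 0 0 0 0"

```text
clock: 17.0
tcp_pos: [0.4669, 0.1567, 0.0807]
eef_rot: [0.0, -0.047, 0.999, -0.002]
contact_force: [0.2, -14.9, 14.7]
width: 0.0209
gripper_force: 50.8
```

```bash
python3 rem.py d; python3 - <<'E'
from h import *
f=R.from_euler("z",.0965); t0=np.array([.4637,.1765])
def prof(a,x,T,z,ch):
    uv=w2px("top",f.apply(np.c_[np.full_like(T,x),T,0*T])+[*t0,z]).astype(np.float32)
    return cv2.remap(ch(a.astype(np.float32)),uv[None,:,0],uv[None,:,1],1)[0]
T=np.arange(.125,.157,.001); a=np.load("pics/top_d.npy")
for x in(-.04,-.02,0,.02,.04):
    p=prof(a,x,T,.075,lambda a:a[:,:,0]-a[:,:,1]); w=np.clip(p-np.median(p)-8,0,None); print(x,round(float((w*T).sum()/w.sum()),4))
for x in(-.058,.058): print(prof(a,x,T,.082,lambda a:a[:,:,1]-a[:,:,0]).astype(int))
a=np.load("pics/scene_d.npy"); cv2.imwrite("pics/s6.png",cv2.resize(a[180:270,235:355],None,fx=6.5,fy=6.5,interpolation=cv2.INTER_CUBIC)[:,:,::-1])
E
```

```text
17.0 [0.4669 0.1567 0.0807] [  0.2 -14.9  14.7] [-2.69 -0.31 -0.02] 0.020902894980649095 50.7577121257782
top 5 line y in assumed stand frame None
scene 44 line y in assumed stand frame (np.float32(0.14052498), np.float32(-0.0035408612))
-0.04 0.1412
-0.02 0.1403
0 0.1409
0.02 0.1405
0.04 0.1406
[14 15 16 17 17 17 18 19 19 20 21 20 19 18 14 10  5  1 -1 -4 -6 -7 -7 -7
 -7 -8 -8 -8 -8 -8 -7 -7]
[28 27 26 26 25 23 22 22 22 21 21 20 18 16 15 11  5  1 -1 -4 -6 -6 -7 -8
 -8 -8 -8 -8 -8 -8 -8 -8]
```

View pics/s6.png

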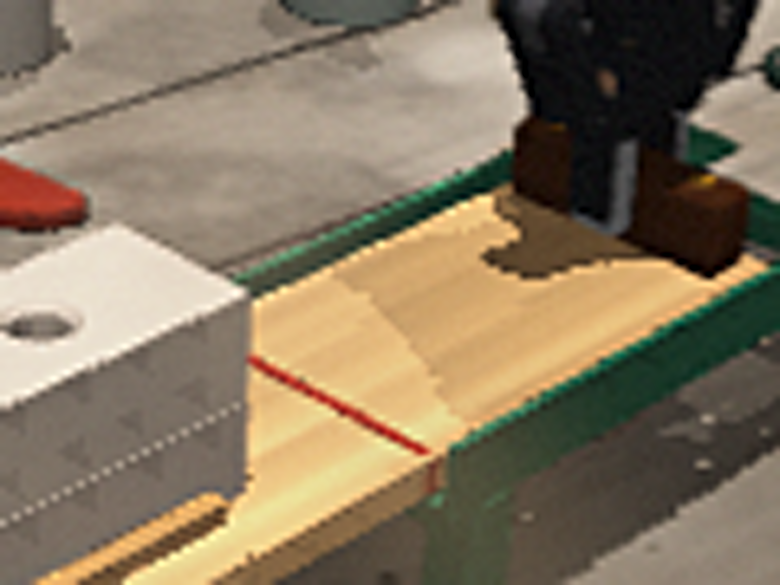

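The red line at (250,358)–(430,452) meets the runner end at about (447,455), allowing for parallax. Measured line is 0.1407 and runner end is 0.1405–0.142. The mould is closed and the cleat gripped, so I'm handing in.

```bash
python3 -c "
from bench import *
print(close_job())"
```

```text
the job is handed in; nothing more can be done
None
```

The mould is closed and the board is drawn out so the red line is level with the runners' end, within about 1–2 mm by the cameras. I handed in with the cleat still gripped; no verdict came back.

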